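# Hang the headlamp bezel on the curing rack

### The job

Take the wider of the two black headlamp bezels out of its plywood stand and hang it by its top bar on the two hooks of the steel rack, so that the hook tips come through its opening. Make sure that the bar is down on both hooks before you let go, and leave the narrow bezel undisturbed.

Things in the scene. Friction and masses are not known exactly. Their poses are not given: they have to be found in the camera images.
- wide_bezel: black open frame upright in a plywood stand: 240 mm wide (y; 266 with ears), 150 high, 14 thick (x), 0.2 kg, steel lamp ring low in it (top at 85). Straight top bar 16 high, its underside 134 above the bezel's underside; opening below it 212 wide. Origin: centre of the underside; z up. Stand slot 17 wide, 24 deep, floor 8 above the bench: lift straight out. May hang either way round.
- left_hook: 10 mm steel rod hook of the rack, the left one seen from the robot (160 mm from the other). Origin: its seat, on top of the level rod, 185 mm above the bench. x points from upturned tip to post (away from the robot), y left along the hook line, z up. Tip at x -26, its top 22 above the seat; post (16 thick) at x +26, its top 15 above the seat; 39 clear between. Below, only a low rod and a 12 mm base plate.
- right_hook: 10 mm steel rod hook of the rack, the right one seen from the robot (160 mm from the other). Origin: its seat, on top of the level rod, 185 mm above the bench. x points from upturned tip to post (away from the robot), y left along the hook line, z up. Tip at x -26, its top 22 above the seat; post (16 thick) at x +26, its top 15 above the seat; 39 clear between. Below, only a low rod and a 12 mm base plate.
- narrow_bezel: bystander: smaller bezel of the same kind, 130 mm wide (y; 156 with ears), 100 high, 14 thick (x), upright in a like plywood stand, its top 108 mm above the bench; too narrow for the hooks. Origin: centre of its underside; z up. Leave it undisturbed.

How it is judged (in metres and radians):
On the way:
1. the top bar of the wide bezel is down at both hook seats (within 7 mm) while the gripper still holds it (z of left_hook in the frame of wide_bezel between 0.127 and 0.142 m and x of left_hook in the frame of wide_bezel between -0.025 and 0.025 m and y of left_hook in the frame of wide_bezel between -0.115 and 0.115 m and z of right_hook in the frame of wide_bezel between 0.127 and 0.142 m and x of right_hook in the frame of wide_bezel between -0.025 and 0.025 m and y of right_hook in the frame of wide_bezel between -0.115 and 0.115 m and contact force between the fingers and wide_bezel above 0.5 N), for 0.15 s.
At the end, for the whole second after the job is handed in: The wide bezel hangs at rest with its top bar resting on both hooks, between tip and post: both hooks carry part of its weight (over 0.15 N each), each hook's seat is within 7 mm below (8 mm above) the bar's underside, and within 25 mm of the bezel's middle plane. The gripper has let go (z of left_hook in the frame of wide_bezel between 0.127 and 0.142 m and x of left_hook in the frame of wide_bezel between -0.025 and 0.025 m and y of left_hook in the frame of wide_bezel between -0.115 and 0.115 m and z of right_hook in the frame of wide_bezel between 0.127 and 0.142 m and x of right_hook in the frame of wide_bezel between -0.025 and 0.025 m and y of right_hook in the frame of wide_bezel between -0.115 and 0.115 m and contact force between each of left_hook, right_hook and wide_bezel above 0.15 N and linear speed of wide_bezel below 0.03 m/s and angular speed of wide_bezel below 0.3 rad/s); the robot touches nothing.
It fails at once if the narrow bezel is moved more than 25 mm or tipped more than 17 degrees (distance of narrow_bezel from where it was at the start of the episode above 0.025 m or angle between narrow_bezel's own z axis and vertical above 0.3 rad).
It also fails if it takes over 45 s, if anything falls off the work surface, if the arm or the gripper's body presses on something with over 40 N, if the wrist force passes 120 N, or if a joint passes its speed limit or range.

### The arm

A 6-joint arm with a two-finger parallel gripper is mounted at the origin on the work surface. World frame = base frame: x ahead of the robot, y to its left, z up, the work surface at z = 0. Lengths are in mm, angles in rad, forces in N, time in s.
With the tool pointing down it reaches from about 375 to 975 mm from the base axis. Payload 3.8 kg.
Tool frame: the origin (TCP) lies at the centre of the arm's flange, where the gripper is bolted on; the fingertips stand 166 mm ahead of it and the grasp point (between the pads) lies 147 mm ahead of it; z points along the fingers, y is the line along which they close (so a half turn about z gives the same grasp; the last joint's range is limited). The gripper opens to 88 mm and grips with 3 to 60 N. Pads are 18 mm wide; open, the fingers measure 123 mm over their backs; the gripper's body (75 mm by 187 mm) begins 45 mm behind the grasp point.
Start: joints at [1.286, 0.264, 1.604, -0, 1.274, -0.037], TCP at [165.557, 654.378, 404.706] pointing down, gripper open.
Joint ranges: [-2.63, 2.63], [-0.94, 2.18], [0.31, 2.57], [-1.31, 4.45], [0, 2.66], [-2.55, 2.55]. Speed limits (rad/s): [2.57, 2.57, 3.14, 3.14, 3.14, 3.14].

### API

Orientations are given as a unit quaternion [w, x, y, z].
In Python, from rig import r, eyes gives the robot as it stands.
- The arm moves only by the shell command python3 -m creep 'ROWS' [OPENING] [FORCE]. ROWS is JSON, one flat list of numbers, 6 for each row, row after row: the shift along the world's x, y, z in mm, then the turn, a rotation vector about the world's x, y, z in rad. In form: [x, y, z, rx, ry, rz, x, y, z, rx, ry, rz, ...]. A call has exactly 8 rows; each row shifts and turns the commanded pose from where the row before left it; what a row does not reach is not made up. A row lasts 1/8 s, in which the tool goes at most 62.5 mm and 10.7 degrees, less where a joint would pass 70% of its speed; a pose out of reach is approached as far as the arm can. A call is refused whole if a number of a shift passes 62.5 or a number of a turn 0.188, either way. A call with a gripper value outside its range is refused whole. OPENING is the closure in counts, from 0 (fully open) to 255 (shut), set as the call begins (- or left out, the last holds). The fingers move at their own pace and stop on an object; FORCE is the grip in N (left out, the last holds). Time passes only in rows, so rows that do not move let the fingers close, or fill a call up. It gives the time, the measured TCP pose, the force, the opening and the grip force at its end, in the units of the state.
- r.sense(): the state, without advancing time (a new reading comes with each control period).
- eyes.read_camera(name): name is "scene" or "top"; returns a dict with "frame" (384x512x3 uint8, blue, green, red), "vfov" (degrees; the focal length in pixels is half the picture's height over the tangent of half this angle, whatever the lens; pixels are square), "cx", "cy" (the principal point, pixels), "extrinsics" (4x4, takes a point from camera to world coordinates). Camera axes: x right, y up, looking along -z (the intrinsics and any distortion apply to the point x, -y, -z); pixel columns grow to the right and rows downward; lengths in mm; the calibration is good to about 2 mm. A picture is of the moment at which its call begins. There is no depth.
- r.close_job(): hands the job in; it is judged then, once.
The state is a dict: "t": time; "qpos": joint angles; "joint_vel": joint speeds; "joint_torque": joint torques, N m; "ee_pos": TCP position; "tcp_rot": TCP orientation; "contact_force": force on the tool from outside, world axes, zero at the start; "torque": the same for the moment, N m; "width": opening from 0.0 (shut) to 1.0 (fully open); "gripper_force": force on a finger pad.
Only numpy, scipy, OpenCV 4.12 (cv2) and the standard library are available. Lean on these libraries where they do the work, as an engineer would, in place of code of your own. Each camera call takes 0.05 s, during which the arm holds its last target. There are 200 camera calls.

## Working session

There is one attempt and no reset: what is moved stays moved. The work goes in short steps, Python scripts to look and compute and a shell command to move; the robot and the scene stay as the last step left them, time stands still between calls to the robot, and variables do not carry over. Pictures are saved under pics/ and viewed, at most 10 in all, crops included, and the job is handed in when it is done.

```bash
ls; mkdir -p pics
python3 - <<'E'
from rig import r, eyes
import cv2,numpy as np,pickle
s=r.sense(); print(s)
for n in("scene","top"):
    c=eyes.read_camera(n); pickle.dump(c,open(f"pics/{n}0.pkl","wb")); cv2.imwrite(f"pics/{n}0.png",c["frame"])
    print({k:v for k,v in c.items() if k!="frame"})
E
```

```text
pics
{'t': 0.0, 'qpos': array([ 1.28609056e+00,  2.64717778e-01,  1.60537507e+00, -3.79111620e-05,
        1.27370062e+00, -3.68811154e-02]), 'joint_vel': array([ 0.00093536, -0.00021584, -0.00011522,  0.00195666,  0.00119319,
       -0.00012631]), 'joint_torque': array([-1.68195984e-04, -5.02112997e+01, -3.56884539e+01,  7.27380300e-02,
        2.90627440e-02, -1.45478953e-04]), 'ee_pos': array([165.4718372 , 654.04286401, 403.41086601]), 'tcp_rot': array([-1.58291317e-04,  1.23589873e-01,  9.92332773e-01, -1.08911234e-03]), 'contact_force': array([0.16789552, 0.39570919, 0.23967172]), 'torque': array([ 0.04505353, -0.0267872 ,  0.06208058]), 'gripper_force': 0.0, 'width': 0.9963941953686916}
{'vfov': 52.67400712244765, 'cx': 255.9967376502553, 'cy': 184.76222949703464, 'extrinsics': array([[-7.21777815e-01, -4.76927124e-01,  5.01574824e-01,
         1.06106916e+03],
       [ 6.92124404e-01, -4.98167926e-01,  5.22295440e-01,
         5.46722934e+02],
       [ 7.71627855e-04,  7.24133438e-01,  6.89659458e-01,
         8.33302957e+02],
       [ 0.00000000e+00,  0.00000000e+00,  0.00000000e+00,
         1.00000000e+00]])}
{'vfov': 48.399984385905825, 'cx': 259.1024101479886, 'cy': 190.20858653281672, 'extrinsics': array([[-2.93519001e-02,  9.93159148e-01, -1.13019348e-01,
         4.42896598e+02],
       [-9.99498344e-01, -2.78159136e-02,  1.51438356e-02,
         3.30492041e+01],
       [ 1.18965025e-02,  1.13407152e-01,  9.93477373e-01,
         1.21846081e+03],
       [ 0.00000000e+00,  0.00000000e+00,  0.00000000e+00,
         1.00000000e+00]])}
```

View pics/scene0.png

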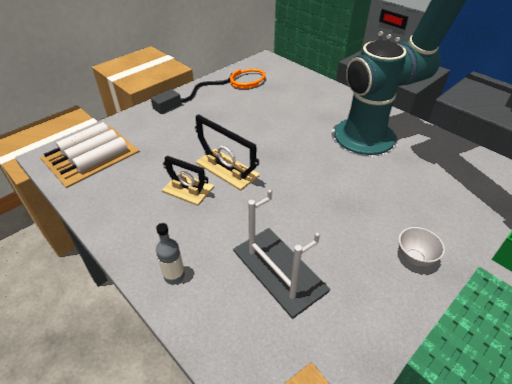

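View pics/top0.png

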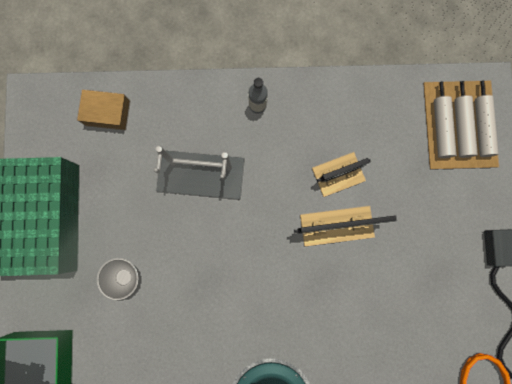

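The scene view shows the wide bezel near (226,147), the narrow one near (187,175) and the rack near (280,265). In the top view they are at (347,223), (343,170) and (195,165), with the tips toward the robot. Next I'll enlarge the key regions.

Run:
```python
import cv2,numpy as np,pickle
S=pickle.load(open("pics/scene0.pkl","rb"))["frame"];T=pickle.load(open("pics/top0.pkl","rb"))["frame"]
def z(f,x,y,w,h): return cv2.resize(f[y:y+h,x:x+w],(400,300),interpolation=cv2.INTER_CUBIC)
o=np.vstack([np.hstack([z(S,180,105,100,75),z(S,233,180,100,75)]),np.hstack([z(T,298,170,100,75),z(T,145,130,100,75)])])
cv2.imwrite("pics/c1.png",o)
```

```text
(no output)
```

View pics/c1.png

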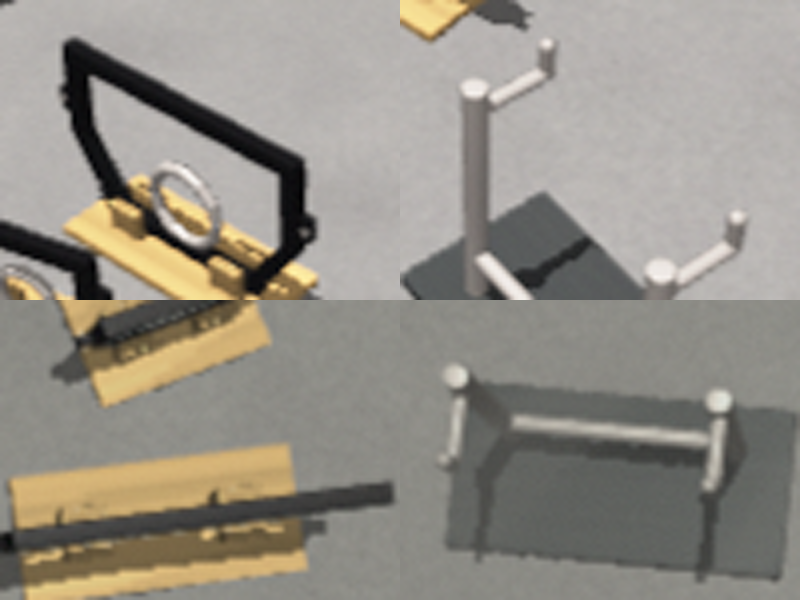

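The crops show the bar's top in both views, plus the post tops and the upturned tips. I'll cast rays at the known heights and cross-check between the views.

```bash
cat > h.py <<'E'
import numpy as np,cv2
def ray(c,p):
    h=c["frame"].shape[0]; f=h/2/np.tan(np.radians(c["vfov"]/2)); E=c["extrinsics"]
    d=np.array([(p[0]-c["cx"])/f,-(p[1]-c["cy"])/f,-1.])
    return E[:3,3],E[:3,:3]@d
def onz(c,p,z):
    o,d=ray(c,p); return o+d*(z-o[2])/d[2]
def tri(c1,p1,c2,p2):
    o1,d1=ray(c1,p1);o2,d2=ray(c2,p2)
    t=np.linalg.lstsq(np.stack([d1,-d2],1),o2-o1,rcond=None)[0]
    a,b=o1+d1*t[0],o2+d2*t[1]; return (a+b)/2,np.linalg.norm(a-b)
E
python3 - <<'E'
from h import *;import pickle
np.set_printoptions(precision=1,suppress=True)
S=pickle.load(open("pics/scene0.pkl","rb"));T=pickle.load(open("pics/top0.pkl","rb"))
s=lambda x0,y0,x,y:(x0+(x+.5)/4-.5,y0+(y+.5)/4-.5)
P={"postL":(s(233,180,660,268),s(145,130,455,377),200),"postR":(s(233,180,474,88),s(145,130,718,402),200),
"tipL":(s(233,180,737,215),s(145,130,443,461),207),"tipR":(s(233,180,547,43),s(145,130,708,488),207)}
P["bezY-"]=(s(180,105,75,45),s(298,170,393,192),158);P["bezY+"]=(s(180,105,299,160),s(298,170,3,241),158)
for k,(a,b,z) in P.items(): print(k,"S",onz(S,a,z)[:2],"T",onz(T,b,z)[:2],"tri",*tri(S,a,T,b))
m=(T["frame"].max(2)<75).astype(np.uint8);m[:205]=0;m[245:]=0;m[:,:290]=0;m[:,405:]=0
n,l,st,ce=cv2.connectedComponentsWithStats(m);i=1+st[1:,4].argmax();print(st[i],ce[i])
R=cv2.minAreaRect(np.argwhere(l==i)[:,::-1].astype(np.float32));print(R,onz(T,R[0],158))
b=cv2.boxPoints(R);print([onz(T,q,158)[:2] for q in b])
E
```

```text
postL S [518.9 397.1] T [478.3  21.6] tri [439.7 191.7  60.3] 354.082281446642
postR S [483.2 256.1] T [ 458.9 -134.3] tri [406.5  21.1  85.7] 360.05512967017364
tipL S [466. 408.] T [429.   30.2] tri [386.4 204.9  80.2] 359.54181998629525
tipR S [429.6 266.9] T [ 408.7 -124.9] tri [354.4  37.  106.4] 365.8709890174554
bezY- S [ 484.6 -312. ] T [ 485.3 -321.5] tri [ 483.  -320.2  154.2] 6.870308780253093
bezY+ S [459.2 -86.9] T [462.  -77.4] tri [463.6 -78.6 164.7] 5.011983662027253
[294 216 102  18 440] [346.9 224.1]
((344.5625915527344, 223.95718383789062), (6.093774795532227, 102.10126495361328), 82.1998062133789) [ 473.3 -192.7  158. ]
[array([467.3, -65.7]), array([ 494.4, -319.3]), array([ 479.3, -320.3]), array([452.4, -67.2])]
```

Run:
```python
from h import *;import pickle
np.set_printoptions(precision=1,suppress=True)
S=pickle.load(open("pics/scene0.pkl","rb"));T=pickle.load(open("pics/top0.pkl","rb"))
s=lambda x0,y0,x,y:(x0+(x+.5)/4-.5,y0+(y+.5)/4-.5)
P={"postL":(s(233,180,260,268),s(145,130,55,77),200),"postR":(s(233,180,74,88),s(145,130,318,102),200),
"tipL":(s(233,180,337,215),s(145,130,43,161),207),"tipR":(s(233,180,147,43),s(145,130,308,188),207)}
for k,(a,b,z) in P.items(): print(k,"S",onz(S,a,z)[:2],"T",onz(T,b,z)[:2],"tri",*tri(S,a,T,b))
m=((T["frame"].max(2)<75)).astype(np.uint8);m[:205]=0;m[245:]=0
# bar centreline: dark column centres
X=[];Y=[]
for x in range(300,395):
    q=np.flatnonzero(m[:,x]); 
    if len(q)and len(q)<9: X.append(x);Y.append(q.mean())
k=np.polyfit(X,Y,1);a=onz(T,(301,np.polyval(k,301)),158);b=onz(T,(395,np.polyval(k,395)),158);print(a,b,np.arctan2(b[0]-a[0],a[1]-b[1]))
```

```text
postL S [665.4 256.8] T [666.2 258.2] tri [666.1 257.7 201.4] 0.5946626259268049
postR S [646.8  99.4] T [646.5  99.6] tri [646.6  99.5 200. ] 0.292741212511006
tipL S [615.5 264.8] T [613.8 263.9] tri [614.2 264.2 205.3] 0.3688286688092444
tipR S [596.3 107.3] T [593.1 106.2] tri [593.9 105.9 204.3] 1.2306967269601095
[460.8 -83.8 158. ] [ 485.2 -319.3  158. ] 0.10342937896254317
```

Both views agree to 1–2 mm, and the hooks come out 159 mm apart. Seats: L (640,261), R (620.5,103), midpoint (630.4,182.2), yaw −0.127. The bezel centre is at (472.8,−200), yaw 0.103. Now moving.

```bash
python3 -m creep '[42,-38,0,0,0,-0.1, 42,-38,0,0,0,-0.1, 42,-38,0,0,0,-0.1, 42,-38,0,0,0,-0.1, 42,-38,0,0,0,-0.1, 42,-38,0,0,0,-0.1, 42,-38,0,0,0,-0.1, 42,-38,0,0,0,-0.1]' 0 25; python3 -m creep '[0,-58,0,0,0,-0.05, 0,-58,0,0,0,-0.05, 0,-58,0,0,0,-0.05, 0,-58,0,0,0,-0.05, 0,-58,0,0,0,-0.05, 0,-58,0,0,0,-0.05, 0,-58,0,0,0,-0.05, 0,-58,0,0,0,-0.05]'
```

```text
t: 1.1
ee_pos: [502.6, 348.9, 404.3]
tcp_rot: [-0.0, 0.502, 0.865, -0.0]
contact_force: [0.7, 0.7, -0.4]
width: 0.997
gripper_force: 0.0
t: 2.1
ee_pos: [501.0, -115.4, 404.4]
tcp_rot: [-0.0, 0.663, 0.749, 0.0]
contact_force: [-0.1, -0.3, -0.1]
width: 1.0
gripper_force: 0.0
```

```bash
python3 -m creep '[-14,-42,0,0,0,-0.01, -14,-42,0,0,0,-0.01, 0,0,-20,0,0,0, 0,0,-20,0,0,0, 0,0,-20,0,0,0, 0,0,0,0,0,0, 0,0,0,0,0,0, 0,0,0,0,0,0]'
python3 - <<'E'
from rig import r,eyes
import cv2,numpy as np,pickle
print(r.sense()["ee_pos"])
I=[]
for n,x,y in(("scene",160,70),("top",270,150)):
    c=eyes.read_camera(n);pickle.dump(c,open(f"pics/{n}1.pkl","wb"));I.append(cv2.resize(c["frame"][y:y+120,x:x+130],None,fx=3,fy=3,interpolation=cv2.INTER_CUBIC))
cv2.imwrite("pics/c2.png",np.hstack(I))
E
```

```text
t: 3.1
ee_pos: [474.0, -197.7, 345.8]
tcp_rot: [0.001, 0.67, 0.743, 0.0]
contact_force: [0.7, 0.2, -0.8]
width: 0.997
gripper_force: 0.0
[ 473.988773   -197.72752723  345.84367468]
```

View pics/c2.png

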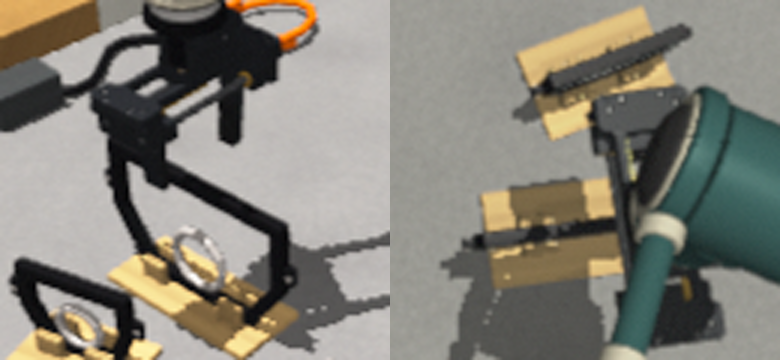

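The open fingers straddle the bar, one on each side (scene crop around (155,165) and (230,125)), and the pose agrees with the measurement. Descend 48 mm and close.

```bash
python3 -m creep '[-1,-2,-12,0,0,0, 0,0,-12,0,0,0, 0,0,-12,0,0,0, 0,0,-12,0,0,0, 0,0,0,0,0,0, 0,0,0,0,0,0, 0,0,0,0,0,0, 0,0,0,0,0,0]'; python3 -m creep '[0,0,0,0,0,0, 0,0,0,0,0,0, 0,0,0,0,0,0, 0,0,0,0,0,0, 0,0,0,0,0,0, 0,0,0,0,0,0, 0,0,0,0,0,0, 0,0,0,0,0,0]' 255 25
```

```text
t: 4.2
ee_pos: [472.8, -199.7, 297.2]
tcp_rot: [0.0, 0.67, 0.743, 0.0]
contact_force: [-0.1, -0.5, 0.2]
width: 0.998
gripper_force: 0.0
t: 5.2
ee_pos: [472.6, -199.6, 296.7]
tcp_rot: [-0.0, 0.67, 0.743, 0.0]
contact_force: [0.5, -0.8, -0.1]
width: 0.157
gripper_force: 25.0
```

Holding at 13.8 mm. Lift straight up 80 mm, then travel to in front of the rack: bar underside at 222, tips at 207.

```bash
python3 -m creep '[0,0,8,0,0,0, 0,0,8,0,0,0, 0,0,10,0,0,0, 0,0,14,0,0,0, 0,0,20,0,0,0, 0,0,20,0,0,0, 0,0,0,0,0,0, 0,0,0,0,0,0]'; python3 -m creep '[2,10,0,0,0,0, 2,20,0,0,0,-0.01, 4,30,0,0,0,-0.02, 4,35,0,0,0,-0.02, 4,35,0,0,0,-0.02, 4,35,0,0,0,-0.02, 4,35,0,0,0,-0.02, 4,35,0,0,0,-0.02]';python3 -m creep '[5,35,0,0,0,-0.02, 5,35,0,0,0,-0.02, 6,30,0,0,0,-0.02, 6,25,0,0,0,-0.02, 6,20,0,0,0,-0.02, 6,14,0,0,0,0, 6,0,0,0,0,0, 0,0,0,0,0,0]'
python3 - <<'E'
from rig import r,eyes
import cv2,numpy as np,pickle
I=[]
for n,x,y in(("scene",200,130),("top",120,100)):
    c=eyes.read_camera(n);pickle.dump(c,open(f"pics/{n}2.pkl","wb"));I.append(cv2.resize(c["frame"][y:y+150,x:x+130],None,fx=3,fy=3,interpolation=cv2.INTER_CUBIC))
cv2.imwrite("pics/c3.png",np.hstack(I));print(r.sense()["ee_pos"])
E
```

```text
t: 6.2
ee_pos: [472.3, -199.5, 376.4]
tcp_rot: [-0.0, 0.67, 0.743, -0.0]
contact_force: [0.3, -0.8, -2.3]
width: 0.153
gripper_force: 25.0
t: 7.2
ee_pos: [500.1, 37.1, 375.7]
tcp_rot: [-0.001, 0.717, 0.697, -0.001]
contact_force: [0.6, -0.6, -2.6]
width: 0.154
gripper_force: 25.0
t: 8.2
ee_pos: [540.8, 194.0, 376.4]
tcp_rot: [0.0, 0.751, 0.661, -0.0]
contact_force: [-0.5, 0.6, -2.6]
width: 0.151
gripper_force: 25.0
[540.54186972 193.67873097 376.48876283]
```

View pics/c3.png

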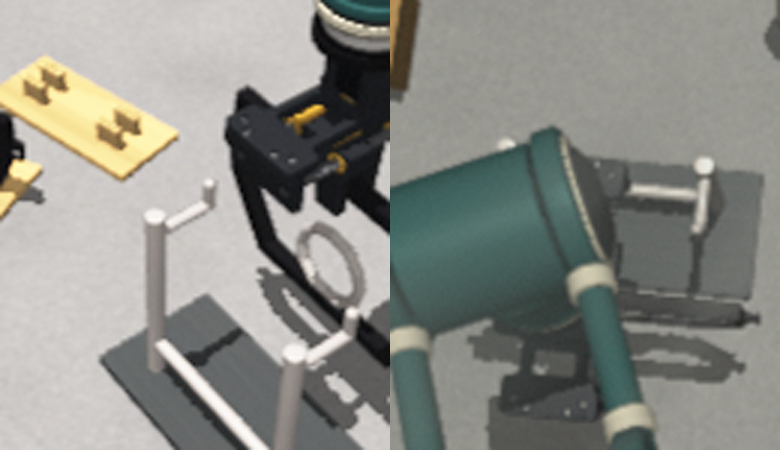

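The bezel hangs level in front of the rack, with both tips facing its opening, and the old stand is empty. Move in along the hooks by (+90,−11.5), then lower most of the way.

```bash
python3 -m creep '[13,-1.6,0,0,0,0, 13,-1.6,0,0,0,0, 13,-1.7,0,0,0,0, 13,-1.7,0,0,0,0, 13,-1.7,0,0,0,0, 13,-1.7,0,0,0,0, 12,-1.5,0,0,0,0, 0,0,0,0,0,0]'; python3 -m creep '[0,0,0,0,0,0, 0,0,-6,0,0,0, 0,0,-6,0,0,0, 0,0,-6,0,0,0, 0,0,-6,0,0,0, 0,0,-6,0,0,0, 0,0,0,0,0,0, 0,0,0,0,0,0]'
python3 - <<'E'
from rig import r,eyes
import cv2,numpy as np,pickle
I=[]
for n,x,y in(("scene",220,150),("top",120,100)):
    c=eyes.read_camera(n);pickle.dump(c,open(f"pics/{n}3.pkl","wb"));I.append(cv2.resize(c["frame"][y:y+150,x:x+130],None,fx=3,fy=3,interpolation=cv2.INTER_CUBIC))
cv2.imwrite("pics/c4.png",np.hstack(I));print(r.sense()["ee_pos"])
E
```

```text
t: 9.3
ee_pos: [631.4, 182.7, 376.6]
tcp_rot: [0.0, 0.751, 0.661, 0.0]
contact_force: [0.5, -0.3, -2.3]
width: 0.151
gripper_force: 25.0
t: 10.3
ee_pos: [630.6, 182.9, 346.8]
tcp_rot: [0.0, 0.751, 0.661, 0.0]
contact_force: [0.2, 0.5, -3.3]
width: 0.156
gripper_force: 25.0
[630.74165398 182.89846227 347.12047887]
```

View pics/c4.png

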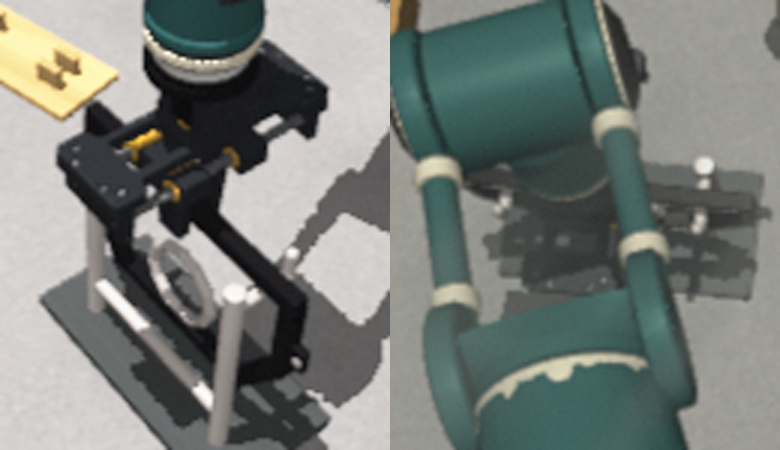

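The bar lies between post and tip on both hooks, with the rods passing through the opening (left tip at crop (290,258), post at (232,295)). Lower the last ~7 mm.

```bash
python3 -m creep '[0,0,-2,0,0,0, 0,0,-2,0,0,0, 0,0,-1,0,0,0, 0,0,-1,0,0,0, 0,0,0,0,0,0, 0,0,0,0,0,0, 0,0,0,0,0,0, 0,0,0,0,0,0]'; python3 -m creep '[0,0,-0.5,0,0,0, 0,0,-0.5,0,0,0, 0,0,-0.5,0,0,0, 0,0,-0.5,0,0,0, 0,0,0,0,0,0, 0,0,0,0,0,0, 0,0,0,0,0,0, 0,0,0,0,0,0]'
```

```text
t: 11.4
ee_pos: [630.6, 182.9, 340.8]
tcp_rot: [0.0, 0.751, 0.661, 0.0]
contact_force: [-0.7, 0.2, -3.4]
width: 0.154
gripper_force: 25.0
t: 12.4
ee_pos: [630.6, 182.9, 339.5]
tcp_rot: [0.0, 0.751, 0.661, 0.0]
contact_force: [-3.2, -0.5, 5.2]
width: 0.152
gripper_force: 25.0
```

```bash
python3 -m creep '[0,0,-0.5,0,0,0, 0,0,-0.5,0,0,0, 0,0,0,0,0,0, 0,0,0,0,0,0, 0,0,0,0,0,0, 0,0,0,0,0,0, 0,0,0,0,0,0, 0,0,0,0,0,0]'; python3 -c "
from rig import r;s=r.sense();print(s['torque'],s['contact_force'],s['tcp_rot'])"
```

```text
t: 13.4
ee_pos: [630.5, 182.9, 339.5]
tcp_rot: [0.0, 0.751, 0.661, 0.0]
contact_force: [-4.8, -1.2, 8.6]
width: 0.151
gripper_force: 25.0
[-0.31537259  0.901217    0.05260971] [-4.78865451 -1.20063179  8.57112712] [1.76504627e-04 7.50545629e-01 6.60818523e-01 3.28277853e-04]
```

Contact came at exactly the expected height (339.5), and the roll moment is near zero, so both hooks carry load. Ease off 1 mm, open, then retreat straight up.

```bash
python3 -m creep '[0,0,0.5,0,0,0, 0,0,0.5,0,0,0, 0,0,0.5,0,0,0, 0,0,0,0,0,0, 0,0,0,0,0,0, 0,0,0,0,0,0, 0,0,0,0,0,0, 0,0,0,0,0,0]'; python3 -m creep '[0,0,0,0,0,0, 0,0,0,0,0,0, 0,0,0,0,0,0, 0,0,0,0,0,0, 0,0,0,0,0,0, 0,0,0,0,0,0, 0,0,0,0,0,0, 0,0,0,0,0,0]' 0; python3 -m creep '[0,0,5,0,0,0, 0,0,10,0,0,0, 0,0,20,0,0,0, 0,0,25,0,0,0, 0,0,25,0,0,0, 0,0,25,0,0,0, 0,0,0,0,0,0, 0,0,0,0,0,0]'
python3 - <<'E'
from rig import r,eyes
import cv2,numpy as np,pickle
I=[]
for n,x,y in(("scene",220,150),("top",120,100)):
    c=eyes.read_camera(n);I.append(cv2.resize(c["frame"][y:y+150,x:x+130],None,fx=3,fy=3,interpolation=cv2.INTER_CUBIC))
cv2.imwrite("pics/c5.png",np.hstack(I))
E
```

```text
t: 14.4
ee_pos: [630.6, 182.9, 339.6]
tcp_rot: [0.0, 0.751, 0.661, 0.0]
contact_force: [-4.4, -0.5, 5.9]
width: 0.152
gripper_force: 25.0
t: 15.4
ee_pos: [630.6, 182.9, 339.2]
tcp_rot: [0.0, 0.751, 0.661, 0.0]
contact_force: [-0.5, -0.1, 0.4]
width: 0.997
gripper_force: 0.0
t: 16.4
ee_pos: [630.4, 182.8, 449.2]
tcp_rot: [0.0, 0.751, 0.661, 0.0]
contact_force: [0.1, -0.2, 0.5]
width: 0.999
gripper_force: 0.0
```

View pics/c5.png

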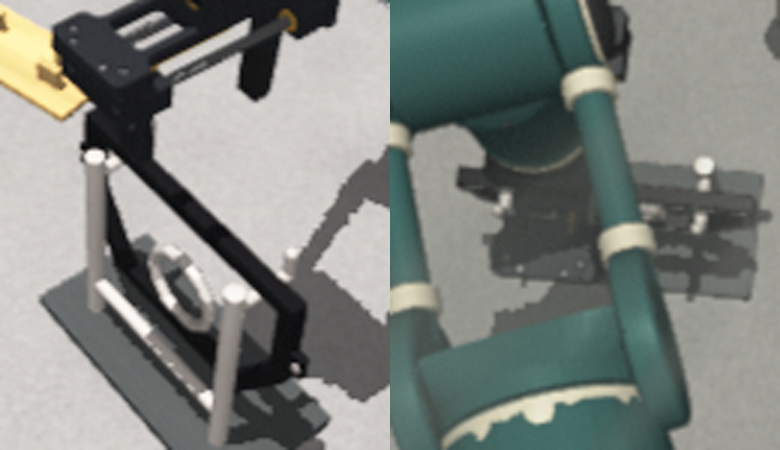

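The bezel hangs upright on both hooks, between posts (94,157), (233,295) and tips, and the gripper is clear above it. I'll wait 2 s for any swing to die out, then hand in.

```bash
python3 -m creep '[0,0,10,0,0,0, 0,0,10,0,0,0, 0,0,0,0,0,0, 0,0,0,0,0,0, 0,0,0,0,0,0, 0,0,0,0,0,0, 0,0,0,0,0,0, 0,0,0,0,0,0]';python3 -m creep '[0,0,0,0,0,0, 0,0,0,0,0,0, 0,0,0,0,0,0, 0,0,0,0,0,0, 0,0,0,0,0,0, 0,0,0,0,0,0, 0,0,0,0,0,0, 0,0,0,0,0,0]'; python3 -c "
from rig import r;print(r.close_job())"
```

```text
t: 17.5
ee_pos: [630.6, 182.9, 469.1]
tcp_rot: [-0.0, 0.751, 0.661, -0.0]
contact_force: [1.0, 0.1, -0.2]
width: 1.0
gripper_force: 0.0
t: 18.5
ee_pos: [630.6, 182.9, 469.2]
tcp_rot: [0.0, 0.751, 0.661, 0.0]
contact_force: [-0.4, 0.2, -0.6]
width: 1.001
gripper_force: 0.0
the job is handed in; nothing more can be done
None
```

The wide bezel is hanging by its top bar on both rack hooks, seated before I released it; the arm never went near the narrow bezel, and I handed the job in at about 18.5 s (no verdict was returned).

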